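# Lock the stop nut on a stool spindle

### The arm

A 6-joint arm with a two-finger parallel gripper is mounted at the origin on the work surface. World frame = base frame: x ahead of the robot, y to its left, z up, the work surface at z = 0. Lengths are in m, angles in degrees, forces in N, time in s.
With the tool pointing down it reaches from about 0.4 to 0.825 m from the base axis. Payload 7 kg.
Tool frame: the origin (TCP) lies midway between the tips of the shut fingers; the grasp point (between the pads) lies 19 mm behind it (ctrl.grip_point_offset is the distance from the TCP to the grasp point, in m); x points along the fingers, y is the direction in which the jaws open and shut, and the axes are right-handed (so a half turn about x gives the same grasp; the last joint's range is limited). The gripper opens to 88 mm and grips with 3 to 60 N. Pads are 19 mm wide; open, the fingers measure 130 mm over their backs; the gripper's body (78 mm by 193 mm) begins 47 mm behind the grasp point.
Start: joints at [-58.722, 20.546, 0.682, 0, -70.136, -16.507], TCP at [0.172, -0.653, 0.227] pointing down, gripper open.
Joint ranges: [-176.03, 176.03], [-82.01, 121.73], [-58.28, 71.71], [-173.87, 95.51], [-174.79, -0.11], [-173.66, 173.66]. Speed limits (degrees/s): [136.94, 136.94, 172.46, 180, 180, 180].

### API

Orientations are given as [roll, pitch, yaw] about the fixed x, y, z axes, in that order (R = Rz(yaw) Ry(pitch) Rx(roll)).
In Python, from plant import ctrl gives the robot as it stands.
- The arm moves only by the tool drive_tool, never from a script. Its argument "plan" is a list of rows, each a list of 3 entries, a list of its own where there are three numbers: the shift along the tool's x, y, z in m, then the turn, a rotation vector about the tool's x, y, z in degrees, then the opening, from 0 (shut) to 1 (fully open). In form: [[[dx, dy, dz], [wx, wy, wz], grip], ...]. A call has 1 to 20 rows; each row is the pose to reach, as a shift and turn from the pose measured when the call began, along the tool's axes at that moment; what a row does not reach only later rows make up. A row lasts 1/12 s, in which the tool goes at most 41.7 mm and 7.16 degrees, less where a joint would pass 70% of its speed; a pose out of reach is approached as far as the arm can. A call with a gripper value outside its range is refused whole. The fingers move at their own pace and stop on an object; the grip force is fixed at half the most. Time passes only in rows, so rows that repeat a pose let the fingers close. It gives the time, the measured TCP pose, the force and the opening at its end, in the units of the state.
- ctrl.get_obs(): the state, without advancing time (a new reading comes with each control period).
- ctrl.snapshot(name): name is "side" or "top"; returns the picture (420x560x3 uint8, blue, green, red); there is no depth.
- ctrl.get_calibration(name): a dict with "fx", "fy", "cx", "cy" (pixels), "R" (3x3) and "t" (3): a world point X has camera coordinates R X + t. Camera axes: x right, y down, z forward; pixel columns grow to the right and rows downward; lengths in m; the calibration is good to about 2 mm. A picture is of the moment at which its call begins. get_calibration takes no time and is no camera call.
- ctrl.close_job(): hands the job in, once; it reports no verdict.
Trained networks look in the newest picture that a camera, given by its name, has taken for a name from the list of things; names that differ only in an ending like _2 or _b are one class to them, and where a whole thing is asked for, a point or a joint stands for the part that bears it (a point fixed in the world has none). Each returns a list of dicts, best first, with "confidence" (0 to 1); they miss things now and then, are a little off and sometimes report something else, mostly with a low value. They report only what shows in the picture. A call takes as long as a camera call.
- ctrl.cut_out(camera, name): "pixels" (420x560 bool, what is visible of it) and "pixel" ([column, row] in pixels, amid what is visible of it).
- ctrl.landmark_of(camera, name): "pixel" ([column, row] in pixels: a listed point, or the origin of a listed thing).
The state is a dict: "clock": time; "joint_pos": joint angles; "qvel": joint speeds; "tau": joint torques, N m; "tool_pos": TCP position; "orientation": TCP orientation; "force": force on the tool from outside, world axes, zero at the start; "moment": the same for the moment, N m; "opening": finger opening in m.
Only numpy, scipy, OpenCV 4.12 (cv2) and the standard library are available. Lean on these libraries where they do the work, as an engineer would, in place of code of your own. Each camera call takes 0.05 s, during which the arm holds its last target. There are 200 camera calls.

### The job

A stool seat is clamped upside down on the upholsterer's bench with its threaded spindle pointing up. Run the loose upper nut down the spindle and tighten it firmly against the first nut, squeezing the spring washer between them, so that the two are locked - but stop before the first nut is dragged round at all, since it sets the seat height. Leave the odds and ends lying on the seat where they are, and let go.

Things in the scene. Friction and masses are not known exactly. Their poses are not given: they have to be found in the camera images.
- jam_nut (a point): Centre (half-way up) of the upper, larger steel hex nut on the upright spindle: 36 mm across flats, 41.6 across corners, 20 high. z up; x is square to one pair of flats, the other pairs lie 60 deg either way. Right-hand 5 mm lead: clockwise from above (negative about z) lowers it 0.8 mm/rad. It starts 1.8 to 4.3 rad short of contact. Grip its flats with 40 N or more or the fingers slip.
- first_nut_top (a point): Centre of the top face of the first, lower steel hex nut, z up: 30 mm across flats, 14 high, narrower than the upper nut so fingers on that one clear it. The spring washer's height when it first bites varies (2.6 to 5.4 mm), so contact comes with the upper nut's centre 12.6 to 15.4 mm above this point: it must be felt.
- first_nut (a joint): Turn of the first nut, rad, 0 at the start, positive clockwise from above; it must stay within 0.03. Torques on the upper nut: free running 0.05 N m; when the washer touches it stops dead up to 0.3 N m, then gives 0.67 rad per further N m. Tight is above 0.5, best 0.6 to 0.7; at 0.8 N m this first nut slips round. Let go, the upper nut keeps its tightness.
- spindle_top (a point): Top end of the fixed upright steel spindle (20 mm dia), on the axis of both nuts; at contact the upper nut's centre is about 28 mm below it. The seat board lies 84 mm below it and is clamped to the bench; within 75 mm of the axis only an 84 mm square flange (6 mm high) and a 38 mm boss under the first nut stand on it.
- spare_nut_mid (a point): Centre of a loose spare hex nut (30 mm across flats, 16 mm high) lying on the seat board; leave alone.
- tack_tin_mid (a point): Centre of a small round tin (38 mm dia, 26 mm high) on the seat board; leave alone.
- wood_block_mid (a point): Centre of a small wooden block (50 x 22 x 16 mm) on the seat board; leave alone.
- washer_top (a point): Centre of the top of the spring washer (31 mm dia, about 5 mm thick), which rides close under the upper nut, does not turn, and is squeezed between the nuts at the end. The upper nut's centre is 10 mm above this point while the nut runs free; tight, the washer is squeezed and it is 9.9 mm or less.

How it is judged (in metres and radians):
At the end, for the whole second after the job is handed in: The upper nut, let go, keeps the washer squeezed: its centre under 9.9 mm above the washer's top (0.1 mm, or 0.13 rad past contact, about 0.5 N m). The first nut is within 0.03 rad of its start; spare nut, tin and wooden block within 30 mm of theirs (z of jam_nut in the frame of washer_top below 0.0099 m and value of joint first_nut between -0.03 and 0.03 rad and distance of each of spare_nut_mid, tack_tin_mid, wood_block_mid from where it was at the start of the episode below 0.03 m); the robot touches nothing.
It fails at once if the first nut is dragged round by over-tightening (more than 0.03 rad either way) (value of joint first_nut above 0.03 rad or value of joint first_nut below -0.03 rad).
It fails at once if a loose thing on the seat is shoved more than 30 mm (distance of any of spare_nut_mid, tack_tin_mid, wood_block_mid from where it was at the start of the episode above 0.03 m).
It also fails if it takes over 70 s, if anything falls off the work surface, if the arm or the gripper's body presses on something with over 40 N, if the wrist force passes 120 N, or if a joint passes its speed limit or range.

## Working session

There is one attempt and no reset: what is moved stays moved. The work goes in short steps, Python scripts to look and compute and a tool call to move; the robot and the scene stay as the last step left them, time stands still between calls to the robot, and variables do not carry over. Pictures are saved under pics/ and viewed, about 8 in all and at most 12, crops included, and the job is handed in when it is done.

Besides the shell and the picture viewer there is one more tool, called after "Emit:" as name([rows], argument=value, ...), one row to a line, values as JSON. drive_tool: Moves the arm, as the interface text tells. Its arguments: {"type":"object","properties":{"plan":{"type":"array","items":{"type":"array"}}},"required":["plan"]}

```bash
ls; mkdir -p pics
cat > h.py <<'E'
import numpy as np, cv2
from scipy.spatial.transform import Rotation as Ro
from plant import ctrl
def tri(pix):
    A=[];b=[]
    for n,(u,v) in pix.items():
        c=ctrl.get_calibration(n);R=np.array(c["R"]);t=np.array(c["t"])
        for k,(f,cc,p) in enumerate(((c["fx"],c["cx"],u),(c["fy"],c["cy"],v))):
            w=(p-cc)/f; A.append(R[k]-w*R[2]); b.append(w*t[2]-t[k])
    A=np.array(A);b=np.array(b);X=np.linalg.lstsq(A,b,rcond=None)[0]
    return X, np.abs(A@X-b).max()
def proj(n,X):
    c=ctrl.get_calibration(n);p=np.array(c["R"])@X+np.array(c["t"])
    return np.array([c["fx"]*p[0]/p[2]+c["cx"],c["fy"]*p[1]/p[2]+c["cy"]])
E
python3 - <<'E'
from h import *
I={n:ctrl.snapshot(n) for n in("side","top")}
for n in I: cv2.imwrite(f"pics/{n}0.png",I[n])
for o in "jam_nut first_nut_top spindle_top washer_top spare_nut_mid tack_tin_mid wood_block_mid".split():
    d={}
    for n in I:
        r=ctrl.landmark_of(n,o); print(o,n,[(np.round(x["pixel"],1).tolist(),round(x["confidence"],2)) for x in r[:2]])
        if r:d[n]=r[0]["pixel"]
    if len(d)==2: X,e=tri(d);print("   ",X.round(4),e.round(4))
print(ctrl.get_obs(),ctrl.grip_point_offset)
E
```

```text
pics
jam_nut side [([262.2, 231.0], 0.93)]
jam_nut top [([268.5, 191.5], 0.6)]
    [0.5779 0.0546 0.1312] 0.001
first_nut_top side [([264.3, 237.5], 0.74)]
first_nut_top top [([268.6, 192.8], 0.81), ([271.2, 192.1], 0.51)]
    [0.5768 0.055  0.1182] 0.0009
spindle_top side [([259.4, 217.9], 0.95)]
spindle_top top [([266.5, 186.4], 0.6)]
    [0.5801 0.0558 0.1594] 0.0017
washer_top side [([262.8, 237.9], 0.78), ([262.0, 236.4], 0.42)]
washer_top top [([270.7, 192.8], 0.57)]
    [0.5791 0.0523 0.1134] 0.0004
spare_nut_mid side [([201.6, 286.8], 0.7)]
spare_nut_mid top []
tack_tin_mid side [([322.7, 219.7], 0.97)]
tack_tin_mid top [([332.3, 236.2], 0.69)]
    [ 0.5115 -0.0454  0.0858] 0.0032
wood_block_mid side []
wood_block_mid top [([235.4, 261.0], 0.61)]
{'clock': 0.8, 'joint_pos': array([-5.87223459e+01,  2.05431434e+01,  6.81810395e-01, -1.62480797e-03,
       -7.01352616e+01, -1.65066331e+01]), 'qvel': array([-0.01830959, -0.04724218,  0.011056  ,  0.0400815 ,  0.04404181,
       -0.06426827]), 'tau': array([ 6.89523677e-04, -5.82280183e+01,  2.93292904e+01,  7.00179398e+00,
        1.29605283e-02,  9.74829220e-06]), 'tool_pos': array([ 0.17207754, -0.6526718 ,  0.22659133]), 'orientation': array([-49.32567973,  89.99626739, -34.55521076]), 'force': array([-0.44609085, -0.18300096,  0.39571173]), 'moment': array([-0.03374403,  0.0592366 , -0.00720985]), 'opening': 0.08754831615380614} 0.0188
```

Run:
```python
import cv2,numpy as np
a=cv2.imread("pics/side0.png");b=cv2.imread("pics/top0.png")
cv2.imwrite("pics/both0.png",np.hstack([cv2.resize(a[150:330,140:390],None,fx=1.6,fy=1.6,interpolation=2),cv2.resize(b[120:300,180:430],None,fx=1.6,fy=1.6,interpolation=2)]))
```

```text
(no output)
```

View pics/side0.png

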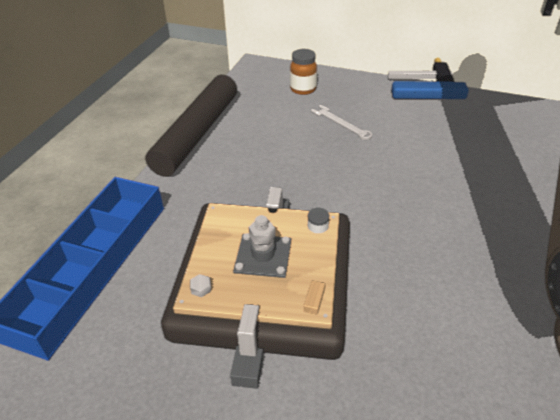

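View pics/both0.png

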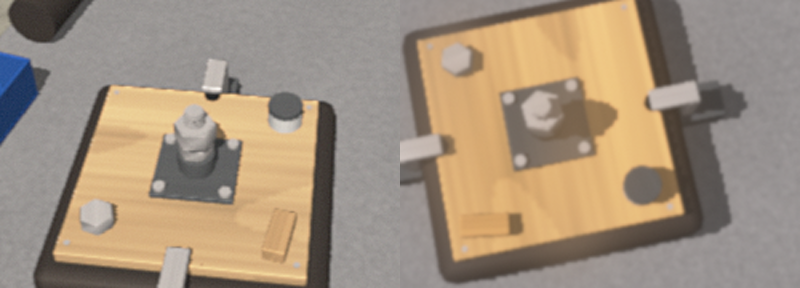

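The side view shows the spindle at about (262,231), with the spare nut at (201,287), the tin at (318,219) and the block at (315,297). All three are well clear of the axis. Next I'll estimate the nut's yaw from its masks.

```bash
cat > yaw.py <<'E'
from h import *
def hexmask(n,C,th,S=4):
    P=[]
    for k in range(6):
        a=th+np.pi/6+k*np.pi/3
        for dz in(-.01,.01): P.append(proj(n,C+np.array([.0208*np.cos(a),.0208*np.sin(a),dz])))
    h=cv2.convexHull(np.array(P,np.float32))
    im=np.zeros((420*S,560*S),np.uint8)
    cv2.fillConvexPoly(im,np.round((h+.5)*S).astype(np.int32),255)
    return cv2.resize(im,(560,420),interpolation=cv2.INTER_AREA)/255.
E
python3 - <<'E'
from yaw import *
C=np.array([.5785,.0545,.1325])
for n in("side","top"):
    img=ctrl.snapshot(n); r=ctrl.cut_out(n,"jam_nut"); 
    if not r: print(n,"none");continue
    m=r[0]["pixels"].astype(float); print(n,r[0]["confidence"],m.sum(),r[0]["pixel"])
    sp=ctrl.cut_out(n,"spindle_top"); print("spindle",[ (x["confidence"],int(x["pixels"].sum())) for x in sp])
    for th in range(0,60,5):
        best=9e9
        h0=hexmask(n,C,np.radians(th))
        for dx in np.arange(-3,3.1,.5):
            for dy in np.arange(-3,3.1,.5):
                h=cv2.warpAffine(h0,np.float32([[1,0,dx],[0,1,dy]]),(560,420))
                e=np.abs(h-m)[150:270,200:330].sum()
                if e<best:best=e;bd=(dx,dy)
        print(th,round(best,1),bd)
    x,y=map(int,r[0]["pixel"])
    c=cv2.resize(img[y-25:y+25,x-25:x+25],(400,400),interpolation=cv2.INTER_CUBIC)
    c2=cv2.resize((m[y-25:y+25,x-25:x+25]*255).astype(np.uint8),(400,400),interpolation=0)
    cs,_=cv2.findContours(c2,0,1); cv2.drawContours(c,cs,-1,(0,0,255),1)
    cv2.imwrite(f"pics/z_{n}.png",c)
cv2.imwrite("pics/z.png",np.hstack([cv2.imread("pics/z_side.png"),cv2.imread("pics/z_top.png")]))
E
```

```text
side 0.77 422.0 [263.0, 233.5]
spindle [(0.57, 24401)]
0 180.9 (np.float64(0.0), np.float64(1.0))
5 186.2 (np.float64(0.0), np.float64(1.0))
10 191.1 (np.float64(0.0), np.float64(1.0))
15 195.5 (np.float64(0.0), np.float64(1.0))
20 198.8 (np.float64(0.0), np.float64(1.0))
25 198.1 (np.float64(0.0), np.float64(1.0))
30 190.7 (np.float64(0.0), np.float64(1.0))
35 183.4 (np.float64(0.0), np.float64(1.0))
40 176.2 (np.float64(0.0), np.float64(1.0))
45 176.1 (np.float64(0.0), np.float64(1.0))
50 179.0 (np.float64(0.0), np.float64(1.0))
55 177.7 (np.float64(0.0), np.float64(1.0))
top 0.79 371.0 [273.7, 194.9]
spindle [(0.8, 26409), (0.53, 330)]
0 217.8 (np.float64(0.0), np.float64(-1.0))
5 225.0 (np.float64(0.0), np.float64(-1.0))
10 228.1 (np.float64(0.0), np.float64(-1.0))
15 230.9 (np.float64(0.0), np.float64(-1.0))
20 232.7 (np.float64(0.0), np.float64(-1.0))
25 228.2 (np.float64(0.0), np.float64(-1.0))
30 224.2 (np.float64(0.0), np.float64(-1.0))
35 211.1 (np.float64(0.0), np.float64(-1.0))
40 203.7 (np.float64(0.0), np.float64(-1.0))
45 200.0 (np.float64(0.0), np.float64(-1.0))
50 202.5 (np.float64(0.0), np.float64(-1.0))
55 211.0 (np.float64(0.0), np.float64(-1.0))
```

View pics/z.png

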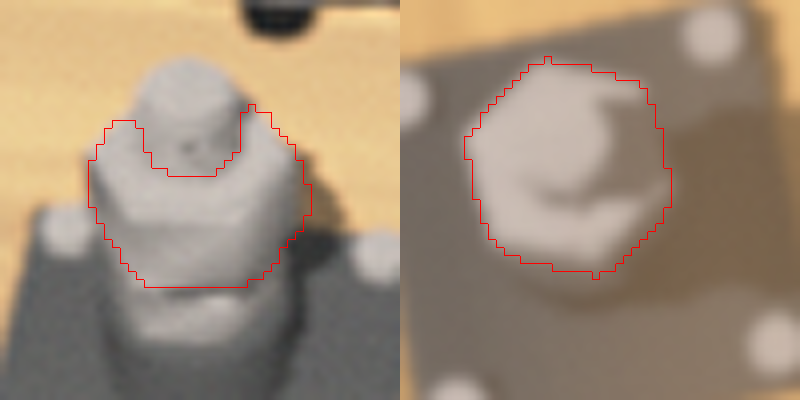

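```bash
cat >> h.py <<'E'
def st():
    o=ctrl.get_obs();R=Ro.from_euler("xyz",o["orientation"],degrees=True).as_matrix()
    return o,R,np.degrees(np.arctan2(R[1,1],R[0,1]))
def show():
    o,R,psi=st();print("t",o["clock"],"tcp",np.round(o["tool_pos"],4),"psi",psi.round(2),"x",R[:,0].round(4),"j",np.round(o["joint_pos"],1),"F",np.round(o["force"],2),"M",np.round(o["moment"],3),"op",round(o["opening"]*1e3,2))
    return o,R,psi
E
python3 - <<'E'
from h import *
o,R,psi=show();print(R.round(3))
print("to above",R.T@(np.array([.5785,.0545,.227])-o["tool_pos"]))
for s in(1,-1): print(s,"c=",psi-o["joint_pos"][0]+s*o["joint_pos"][5])
E
```

```text
t 1.1 tcp [ 0.1721 -0.6527  0.2266] psi 104.77 x [-0. -0. -1.] j [-58.7  20.5   0.7   0.  -70.1 -16.5] F [ 0.34  0.22 -0.02] M [ 0.007 -0.025  0.025] op 87.79
[[-0.    -0.255  0.967]
 [-0.     0.967  0.255]
 [-1.    -0.    -0.   ]]
to above [-4.34394702e-04  5.80206112e-01  5.73280444e-01]
1 c= 146.98190733426964
-1 c= 180.000353904333
```

Emit:
drive_tool([
  [[0, 0, 0], [7, 0, 0], 1],
  [[0, 0, 0], [7, 0, 0], 1],
])

```text
clock: 1.27
tool_pos: [0.172, -0.6526, 0.2265]
orientation: [87.0, 90.0, 94.5]
force: [0.4, 0.2, 0.6]
opening: 0.0875
```

Emit:
drive_tool([
  [[0, 0.0323, 0.0249], [-7, 0, 0], 1],
  [[0, 0.0646, 0.0498], [-14, 0, 0], 1],
  [[0, 0.0969, 0.0747], [-21, 0, 0], 1],
  [[0, 0.1292, 0.0996], [-28, 0, 0], 1],
  [[0, 0.1615, 0.1245], [-35, 0, 0], 1],
  [[0, 0.1938, 0.1494], [-42, 0, 0], 1],
  [[0, 0.2261, 0.1743], [-49, 0, 0], 1],
  [[0, 0.2584, 0.1992], [-56, 0, 0], 1],
  [[0, 0.2907, 0.2241], [-63, 0, 0], 1],
  [[0, 0.323, 0.249], [-70, 0, 0], 1],
  [[0, 0.3553, 0.2739], [-77, 0, 0], 1],
  [[0, 0.3876, 0.2988], [-84, 0, 0], 1],
  [[0, 0.4199, 0.3237], [-91, 0, 0], 1],
  [[0, 0.4522, 0.3486], [-98, 0, 0], 1],
  [[0, 0.4845, 0.3735], [-105, 0, 0], 1],
  [[0, 0.5168, 0.3984], [-112, 0, 0], 1],
  [[0, 0.5491, 0.4233], [-119, 0, 0], 1],
  [[0, 0.5814, 0.4482], [-126, 0, 0], 1],
  [[0, 0.6137, 0.4731], [-133, 0, 0], 1],
  [[0, 0.6455, 0.4987], [-140, 0, 0], 1],
])

```text
clock: 2.93
tool_pos: [0.5835, 0.0541, 0.2269]
orientation: [-123.7, 90.0, 24.4]
force: [-0.5, -0.4, -0.5]
opening: 0.0875
```

Run:
```python
from h import *
o,R,psi=show();print(R.T@(np.array([.5785,.0545,.227])-o["tool_pos"]))
```

```text
t 2.9333 tcp [0.5835 0.0541 0.2269] psi -121.97 x [ 6.e-04  3.e-04 -1.e+00] j [ 24.4  12.2 -10.9   0.  -66.9  33.6] F [-0.48 -0.37 -0.49] M [-0.179  0.078  0.019] op 87.53
[-6.15914659e-05  2.35010694e-03  4.44119068e-03]
```

Emit:
drive_tool([
  [[0, 0.0024, 0.0044], [-7, 0, 0], 1],
  [[0, 0.0024, 0.0044], [-14, 0, 0], 1],
  [[0, 0.0024, 0.0044], [-21, 0, 0], 1],
  [[0, 0.0024, 0.0044], [-28, 0, 0], 1],
  [[0, 0.0024, 0.0044], [-35, 0, 0], 1],
  [[0, 0.0024, 0.0044], [-42, 0, 0], 1],
  [[0, 0.0024, 0.0044], [-49, 0, 0], 1],
  [[0, 0.0024, 0.0044], [-56, 0, 0], 1],
  [[0, 0.0024, 0.0044], [-63, 0, 0], 1],
  [[0, 0.0024, 0.0044], [-70, 0, 0], 1],
  [[0, 0.0024, 0.0044], [-77, 0, 0], 1],
  [[0, 0.0024, 0.0044], [-84, 0, 0], 1],
  [[0, 0.0024, 0.0044], [-91, 0, 0], 1],
  [[0, 0.0024, 0.0044], [-98, 0, 0], 1],
  [[0, 0.0024, 0.0044], [-105, 0, 0], 1],
  [[0, 0.0024, 0.0044], [-109, 0, 0], 1],
  [[0, 0.0024, 0.0044], [-109, 0, 0], 1],
  [[0, 0.0024, 0.0044], [-109, 0, 0], 1],
])

```text
clock: 4.43
tool_pos: [0.5785, 0.0544, 0.227]
orientation: [127.0, 89.9, 24.0]
force: [0.1, -0.1, 0.4]
opening: 0.0875
```

Run:
```python
from h import *
o,R,psi=show();print(R.T@(np.array([.5785,.0545,.1207])-o["tool_pos"]))
ims=[]
for n in("side","top"):
    I=ctrl.snapshot(n);cv2.circle(I,tuple(np.round(proj(n,o["tool_pos"])).astype(int)),2,(0,0,255),-1)
    ims.append(cv2.resize(I[100:280,170:370],(400,360)))
    for k in("jam_nut","spindle_top"):print(n,k,[(np.round(x["pixel"],1),x["confidence"]) for x in ctrl.landmark_of(n,k)[:1]])
cv2.imwrite("pics/above.png",np.hstack(ims))
```

```text
t 4.4333 tcp [0.5785 0.0544 0.227 ] psi -12.99 x [ 8.e-04  4.e-04 -1.e+00] j [ 24.6  11.7 -11.5   0.  -66.7 142.4] F [ 0.06 -0.12  0.41] M [-0.148  0.079  0.03 ] op 87.53
[ 1.06336434e-01 -1.15221882e-04  5.11551916e-06]
side jam_nut [(array([261.3, 231.6]), 0.7)]
side spindle_top [(array([258.8, 218. ]), 0.61)]
top jam_nut [(array([270. , 191.5]), 0.5)]
top spindle_top [(array([265.8, 184. ]), 0.73)]
```

View pics/above.png

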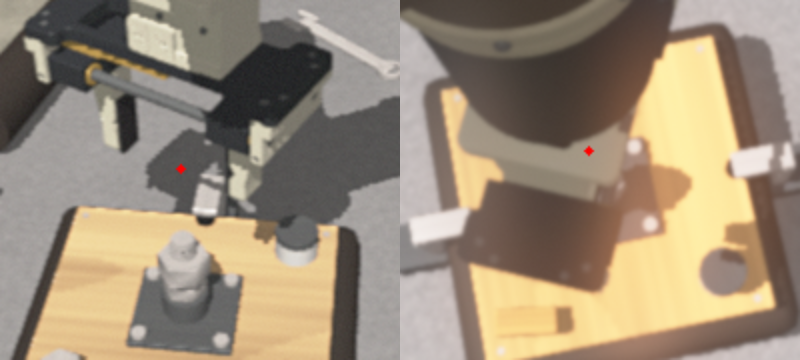

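Side view: the finger tips straddle the axis, and the projected TCP (181,169) lies midway between them, directly above the nut at (183,265). I'll descend.

Emit:
drive_tool([
  [[0.03, 0, 0], [0, 0, 0], 1],
  [[0.06, 0, 0], [0, 0, 0], 1],
  [[0.08, 0, 0], [0, 0, 0], 1],
  [[0.095, 0, 0], [0, 0, 0], 1],
  [[0.106, 0, 0], [0, 0, 0], 0.7],
  [[0.106, 0, 0], [0, 0, 0], 0.6],
  [[0.106, 0, 0], [0, 0, 0], 0.6],
  [[0.106, 0, 0], [0, 0, 0], 0.6],
])

```text
clock: 5.4
tool_pos: [0.5794, 0.0547, 0.1221]
orientation: [118.4, 89.9, 15.4]
force: [0.5, 0.1, 0.4]
opening: 0.0663
```

Run:
```python
from h import *
o,R,psi=show()
ims=[]
for n in("side","top"):
    I=ctrl.snapshot(n)
    for k in("jam_nut","spindle_top"):print(n,k,[(np.round(x["pixel"],1),x["confidence"]) for x in ctrl.landmark_of(n,k)[:1]])
    if n=="side": cv2.imwrite("pics/pre.png",cv2.resize(I[170:290,190:350],(800,600),interpolation=2))
```

```text
t 5.4 tcp [0.5794 0.0547 0.1221] psi -12.99 x [ 2.3e-03  6.0e-04 -1.0e+00] j [ 24.6  16.9 -19.4   0.  -53.6 142.3] F [0.46 0.08 0.39] M [-0.087  0.017  0.003] op 66.25
side jam_nut [(array([262.3, 229.3]), 0.78)]
side spindle_top [(array([261.4, 218.7]), 0.62)]
top jam_nut []
top spindle_top [(array([235.6, 260.5]), 0.27)]
```

View pics/pre.png

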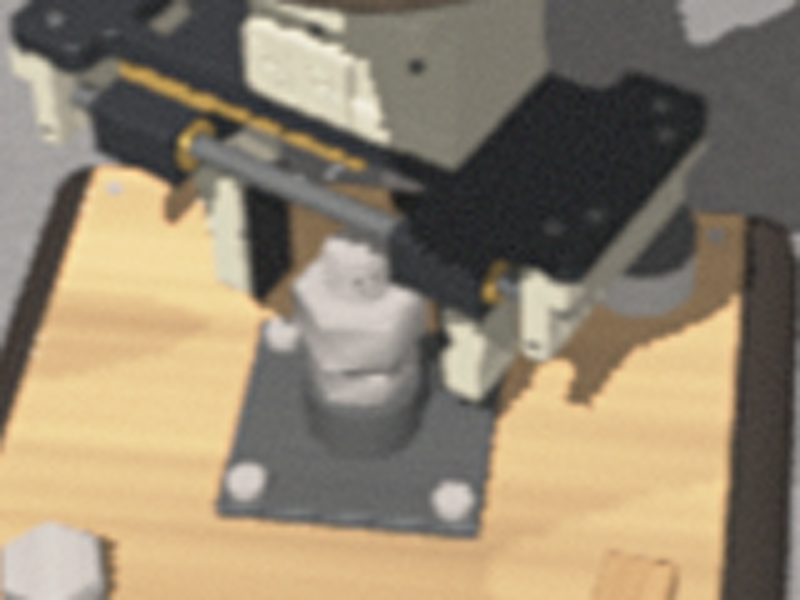

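The nut (360,305) sits midway between the finger inner faces, at about (285,260) and (440,350). I'll close on it.

Emit:
drive_tool([
  [[0, 0, 0], [0, 0, 0], 0.45],
  [[0, 0, 0], [0, 0, 0], 0.45],
  [[0, 0, 0], [0, 0, 0], 0.42],
  [[0, 0, 0], [0, 0, 0], 0.0],
  [[0, 0, 0], [0, 0, 0], 0.0],
  [[0, 0, 0], [0, 0, 0], 0.0],
  [[0, 0, 0], [0, 0, 0], 0.0],
])

```text
clock: 6.28
tool_pos: [0.5807, 0.0545, 0.1222]
orientation: [111.3, 89.7, 8.3]
force: [6.2, -3.2, -1.6]
opening: 0.0353
```

Run:
```python
from h import *
o,R,psi=show();print("F tool",(R.T@o["force"]).round(2),"M tool",(R.T@o["moment"]).round(3))
```

```text
t 6.2833 tcp [0.5807 0.0545 0.1222] psi -12.98 x [ 4.9e-03  7.0e-04 -1.0e+00] j [ 2.460e+01  1.690e+01 -1.940e+01  1.000e-01 -5.340e+01  1.423e+02] F [ 6.17 -3.16 -1.58] M [-1.192 -2.056 -0.074] op 35.31
F tool [1.61 6.71 1.7 ] M tool [ 0.067 -0.7    2.272]
```

Emit:
drive_tool([
  [[0.0, 0.0004, 0], [2, 0, 0], 0],
  [[0.0001, 0.0004, 0], [6, 0, 0], 0],
  [[0.00015, 0.0004, 0], [11, 0, 0], 0],
  [[0.0002, 0.0004, 0], [16, 0, 0], 0],
  [[0.0003, 0.0004, 0], [21, 0, 0], 0],
  [[0.00035, 0.0004, 0], [26, 0, 0], 0],
  [[0.0004, 0.0004, 0], [30, 0, 0], 0],
  [[0.0004, 0.0004, 0], [30, 0, 0], 0],
])

```text
clock: 6.95
tool_pos: [0.581, 0.0544, 0.1218]
orientation: [141.2, 89.7, 8.0]
force: [0.5, -0.4, -0.3]
opening: 0.0357
```

Run:
```python
from h import *
o,R,psi=show();print("F tool",(R.T@o["force"]).round(2),"M tool",(R.T@o["moment"]).round(3))
```

```text
t 6.95 tcp [0.581  0.0544 0.1218] psi -43.16 x [ 4.7e-03  7.0e-04 -1.0e+00] j [ 2.460e+01  1.700e+01 -1.940e+01  1.000e-01 -5.340e+01  1.122e+02] F [ 0.52 -0.44 -0.34] M [-0.125 -0.045 -0.073] op 35.71
F tool [ 0.34  0.68 -0.03] M tool [ 0.072 -0.061  0.118]
```

Emit:
drive_tool([
  [[0.0001, 0, 0], [5, 0, 0], 0],
  [[0.00015, 0, 0], [10, 0, 0], 0],
  [[0.0002, 0, 0], [15, 0, 0], 0],
  [[0.0003, 0, 0], [20, 0, 0], 0],
  [[0.00035, 0, 0], [25, 0, 0], 0],
  [[0.0004, 0, 0], [30, 0, 0], 0],
  [[0.0005, 0, 0], [35, 0, 0], 0],
  [[0.00055, 0, 0], [40, 0, 0], 0],
])

```text
clock: 7.62
tool_pos: [0.5812, 0.0543, 0.1212]
orientation: [-180.0, 89.7, 6.8]
force: [1.4, -1.8, -1.5]
opening: 0.0358
```

```bash
cat > s.py <<'E'
from h import *
o,R,psi=show();print("F tool",(R.T@o["force"]).round(2),"M tool",(R.T@o["moment"]).round(3))
E
python3 s.py
python3 - <<'E'
from h import *
for i in range(6):
    ctrl.snapshot("side");o=ctrl.get_obs();print(round(o["moment"][2],3),np.round(o["force"],2),round(o["tau"][5],3))
E
```

```text
t 7.6167 tcp [0.5812 0.0543 0.1212] psi -83.24 x [ 5.e-03  6.e-04 -1.e+00] j [ 24.6  17.  -19.4   0.1 -53.3  72.1] F [ 1.44 -1.76 -1.45] M [-0.192 -0.212  0.077] op 35.76
F tool [ 1.46  1.91 -1.22] M tool [-0.078  0.188  0.215]
-0.009 [ 0.7  -0.76 -0.91] 1.108
-0.048 [ 0.52 -1.54 -0.35] -1.466
-0.052 [ 1.48 -1.16  0.56] -0.634
-0.083 [ 2.01 -1.31 -0.68] -0.155
-0.037 [ 0.75  0.04 -0.52] 0.024
-0.06 [ 1.72 -0.74 -0.16] 0.072
```

Emit:
drive_tool([
  [[0.0001, 0, 0], [5, 0, 0], 0],
  [[0.00015, 0, 0], [10, 0, 0], 0],
  [[0.0002, 0, 0], [15, 0, 0], 0],
  [[0.0003, 0, 0], [20, 0, 0], 0],
  [[0.00035, 0, 0], [24, 0, 0], 0],
])

```text
clock: 8.33
tool_pos: [0.5812, 0.0543, 0.1209]
orientation: [-157.0, 89.7, 5.9]
force: [0.8, -1.6, -0.2]
opening: 0.0358
```

```bash
python3 s.py
```

```text
t 8.3333 tcp [0.5812 0.0543 0.1209] psi -107.1 x [ 5.1e-03  5.0e-04 -1.0e+00] j [ 24.6  17.  -19.4   0.1 -53.3  48.3] F [ 0.84 -1.59 -0.19] M [-0.49  -0.396  0.085] op 35.81
F tool [ 0.19  1.27 -1.26] M tool [-0.088  0.522  0.351]
```

Emit:
drive_tool([
  [[5e-05, 0, 0], [4, 0, 0], 0],
  [[0.0001, 0, 0], [8, 0, 0], 0],
  [[0.00015, 0, 0], [12, 0, 0], 0],
])

```text
clock: 8.58
tool_pos: [0.5813, 0.0542, 0.1207]
orientation: [-146.7, 89.7, 4.1]
force: [1.7, -0.7, -0.8]
opening: 0.0356
```

```bash
python3 s.py
```

```text
t 8.5833 tcp [0.5813 0.0542 0.1207] psi -119.15 x [ 5.e-03  4.e-04 -1.e+00] j [ 24.6  17.  -19.4   0.1 -53.3  36.2] F [ 1.65 -0.71 -0.8 ] M [-0.397 -0.287  0.047] op 35.59
F tool [ 0.81 -0.18 -1.79] M tool [-0.049  0.444  0.206]
```

Emit:
drive_tool([
  [[5e-05, 0, 0], [4, 0, 0], 0],
  [[0.0001, 0, 0], [8, 0, 0], 0],
  [[0.00015, 0, 0], [12, 0, 0], 0],
])

```text
clock: 8.83
tool_pos: [0.5813, 0.0541, 0.1206]
orientation: [-135.3, 89.7, 3.5]
force: [1.1, -1.1, -0.0]
opening: 0.0357
```

```bash
python3 s.py
```

```text
t 8.8333 tcp [0.5813 0.0541 0.1206] psi -131.21 x [ 5.1e-03  3.0e-04 -1.0e+00] j [ 24.6  17.  -19.4   0.1 -53.2  24.1] F [ 1.11 -1.14 -0.02] M [-0.351 -0.333  0.084] op 35.71
F tool [ 0.03  0.12 -1.59] M tool [-0.086  0.481  0.045]
```

Emit:
drive_tool([
  [[5e-05, 0, 0], [4, 0, 0], 0],
  [[0.0001, 0, 0], [8, 0, 0], 0],
  [[0.00015, 0, 0], [12, 0, 0], 0],
])

```text
clock: 9.08
tool_pos: [0.5813, 0.0541, 0.1204]
orientation: [-126.6, 89.7, 0.2]
force: [2.0, -0.8, -0.5]
opening: 0.0356
```

```bash
python3 s.py
```

```text
t 9.0833 tcp [0.5813 0.0541 0.1204] psi -143.23 x [ 0.005  0.    -1.   ] j [ 24.6  17.1 -19.5   0.1 -53.2  12.1] F [ 1.98 -0.76 -0.48] M [-0.419 -0.269  0.342] op 35.57
F tool [ 0.49 -1.13 -1.79] M tool [-0.345  0.496  0.034]
```

Emit:
drive_tool([
  [[0, 0, 0], [2, 0, 0], 0],
  [[0, 0, 0], [4, 0, 0], 0],
  [[0, 0, 0], [4, 0, 0], 0],
])

```text
clock: 9.33
tool_pos: [0.5813, 0.054, 0.1204]
orientation: [-124.9, 89.7, -2.0]
force: [0.7, -0.2, -0.3]
opening: 0.0359
```

```bash
cat >> s.py <<'E'
m=[]
for i in range(4):
    ctrl.snapshot("side");m.append(ctrl.get_obs()["moment"][2])
print("Mz rest",np.round(m,3),np.mean(m).round(3))
E
python3 s.py
```

```text
t 9.3333 tcp [0.5813 0.054  0.1204] psi -147.16 x [ 5.e-03 -2.e-04 -1.e+00] j [ 24.6  17.1 -19.5   0.2 -53.2   8.2] F [ 0.75 -0.21 -0.33] M [-0.278 -0.261  0.468] op 35.87
F tool [ 0.34 -0.51 -0.58] M tool [-0.47   0.374 -0.07 ]
Mz rest [0.44  0.437 0.403 0.377] 0.414
```

Emit:
drive_tool([
  [[0, 0, 0], [2, 0, 0], 0],
  [[0, 0, 0], [4, 0, 0], 0],
  [[0, 0, 0], [4, 0, 0], 0],
])

```text
clock: 9.78
tool_pos: [0.5813, 0.054, 0.1204]
orientation: [-120.8, 89.7, -2.0]
force: [1.5, -1.7, -1.2]
opening: 0.0354
```

```bash
python3 s.py
```

```text
t 9.7833 tcp [0.5813 0.054  0.1204] psi -151.12 x [ 5.e-03 -2.e-04 -1.e+00] j [ 24.6  17.1 -19.5   0.2 -53.2   4.2] F [ 1.5  -1.69 -1.2 ] M [-0.383 -0.335  0.549] op 35.4
F tool [ 1.21 -0.5  -2.2 ] M tool [-0.551  0.494 -0.11 ]
Mz rest [0.5   0.466 0.48  0.483] 0.482
```

Emit:
drive_tool([
  [[0, 0, 0], [2, 0, 0], 0],
  [[0, 0, 0], [4, 0, 0], 0],
  [[0, 0, 0], [4, 0, 0], 0],
])

```text
clock: 10.23
tool_pos: [0.5813, 0.054, 0.1203]
orientation: [-117.4, 89.7, -2.5]
force: [1.4, -1.1, -1.0]
opening: 0.0363
```

```bash
python3 s.py
```

```text
t 10.2333 tcp [0.5813 0.054  0.1203] psi -155.06 x [ 5.e-03 -2.e-04 -1.e+00] j [ 24.6  17.1 -19.5   0.2 -53.2   0.3] F [ 1.37 -1.09 -1.02] M [-0.332 -0.38   0.632] op 36.32
F tool [ 1.02 -0.78 -1.57] M tool [-0.633  0.459 -0.206]
Mz rest [0.603 0.627 0.63  0.57 ] 0.608
```

Torque reads about 0.61 N m at rest and 0.63 moving, inside the 0.6–0.7 band. I'll release and lift.

Emit:
drive_tool([
  [[0, 0, 0], [0, 0, 0], 0.8],
  [[0, 0, 0], [0, 0, 0], 0.8],
  [[0, 0, 0], [0, 0, 0], 0.8],
  [[0, 0, 0], [0, 0, 0], 0.8],
  [[-0.01, 0, 0], [0, 0, 0], 0.8],
  [[-0.04, 0, 0], [0, 0, 0], 0.8],
  [[-0.08, 0, 0], [0, 0, 0], 0.8],
  [[-0.12, 0, 0], [0, 0, 0], 0.8],
  [[-0.12, 0, 0], [0, 0, 0], 0.8],
])

```text
clock: 11.18
tool_pos: [0.5846, 0.0545, 0.2502]
orientation: [-108.0, 89.0, 7.1]
force: [1.5, 0.5, 0.5]
opening: 0.0703
```

Run:
```python
from h import *
show();d={}
for n in("side","top"):
    I=ctrl.snapshot(n)
    for k in("jam_nut","washer_top","first_nut_top","tack_tin_mid","spare_nut_mid","wood_block_mid"):
        print(n,k,[(np.round(x["pixel"],1),round(x["confidence"],2)) for x in ctrl.landmark_of(n,k)[:1]])
    if n=="side": cv2.imwrite("pics/end.png",cv2.resize(I[150:330,140:380],(800,600),interpolation=2))
```

```text
t 11.1833 tcp [0.5846 0.0545 0.2502] psi -154.89 x [ 0.018   0.0022 -0.9998] j [ 24.6  10.8  -9.7   0.3 -68.5   0.4] F [1.48 0.55 0.53] M [ 0.069 -0.147 -0.001] op 70.3
side jam_nut [(array([261.1, 232. ]), 0.78)]
side washer_top [(array([261.9, 237.5]), 0.91)]
side first_nut_top [(array([264.3, 237.2]), 0.59)]
side tack_tin_mid [(array([320.4, 219.5]), 0.93)]
side spare_nut_mid [(array([199.8, 283.6]), 0.75)]
side wood_block_mid [(array([314.4, 300.4]), 0.62)]
top jam_nut [(array([268.5, 192.9]), 0.59)]
top washer_top [(array([269.8, 192.2]), 0.53)]
top first_nut_top [(array([267.2, 194.1]), 0.56)]
top tack_tin_mid [(array([332.1, 237.1]), 0.67)]
top spare_nut_mid [(array([213.3, 155.1]), 0.6)]
top wood_block_mid [(array([231.9, 259.9]), 0.95)]
```

View pics/end.png

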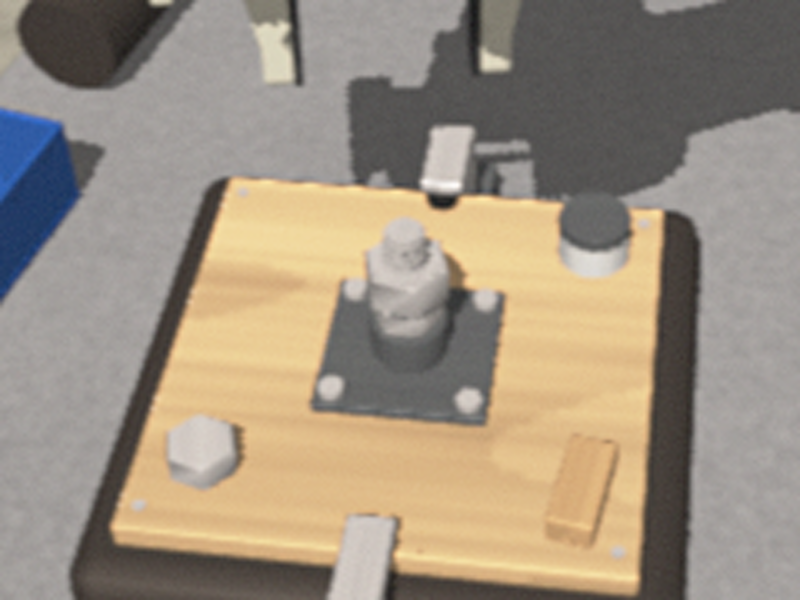

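The picture shows the nut stack closed at (407,285), the gripper well above it, and the spare nut, tin and block where they were. Handing in.

```bash
python3 -c "
from plant import ctrl
print(ctrl.close_job())"
```

```text
the job is handed in; nothing more can be done
None
```

I ran the upper nut down in a single grip, about 130° to contact, then about 12° further to tighten it. I let go, lifted clear and handed the job in at about 12 s; no verdict came back.

- **Tightness:** the torque rose steadily from 0.34 N m at contact to about 0.61 at rest (0.63 while turning). That is inside the best band of 0.6–0.7 and below the 0.8 at which the first nut slips. About 0.2 rad of turn past contact agrees with this.
- **First nut:** I infer it did not turn, since torque kept rising with no drop; I had no direct measurement of its angle. The moment readings scatter by about 0.03 N m.
- **Loose things:** the spare nut, tin and block showed within 4 pixels of their first positions in every view with a before-and-after match (side for the spare nut, top for the block, both for the tin). Nothing was touching the gripper at the end.
- **Not resolved:** the cameras are too coarse to see the 0.1 mm squeeze of the washer, so that rests on torque and angle alone. The finger opening varied between 35.3 and 36.3 mm during the job, with no sign of slipping.

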